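# Unlock the nail file rack and take out the half-moon file

### The job

Both nail files are locked in the rack by the steel keeper, whose black knob sits in the middle notch of the rail. Lift the knob out of that notch, slide it along to the end notch farther from the half-moon file (the one with the arched top) and let it drop fully in, so that the half-moon file is free and the straight file stays locked. Then draw the half-moon file straight up out of its slot and put it down inside the steel tray, lying lengthwise in it, without disturbing the straight file or the bottles and jar.

Things in the scene. Friction and masses are not known exactly. Their poses are not given: they have to be found in the camera images.
- rack: Fixed nail file rack; place, yaw vary. Grey base plate 8 mm thick, origin on the table top, x from -155 to +90, y from -110 to +110 mm, z up. Two slots along x at y = +45 and -45 mm hold one file each on edge (which is where varies), underside 8 mm above the table. Slots are 14 mm wide gaps in two white cross blocks (|x| from 48 to 72 mm, 28 mm high); between the blocks the files' sides are open.
- notch_mid (a point): Middle notch, centre of its mouth, axes as the rack's. It is cut in an aluminium rail parallel to the rack's y at rack x = -125 mm: 20 mm thick, 170 mm long, top 45 mm above the table. Three notches 16 mm wide (y) and 14 mm deep, 50 mm apart.
- notch_pos (a point): End notch at the rack's +y side (50 mm from the middle one): centre of its mouth, at the rail's top.
- notch_neg (a point): End notch at the rack's -y side (50 mm from the middle one): centre of its mouth, at the rail's top.
- knob_grip (a point): Centre of the keeper knob's black upright grip tab: 48 (x) by 20 (y) by 40 mm high, axes as the rack's; 92 mm above the table when down. Below it a steel tongue 30 by 10 mm sits in the notch (6 mm play); the keeper's top is 40 mm below this point. The knob only moves up and down in the keeper, against a light spring (3 to 5 N with its weight), and drops when released.
- knob (a joint): Lift of the knob in m: 0 fully down in a notch, 0.014 level with the rail's top between notches; above that it is free to slide along; stop at 0.028.
- keeper (a joint): Place of keeper and knob along the rack's y in m: 0 at the middle notch (start), +0.05 and -0.05 at the end notches, stops at +-0.056; 1 N friction. The keeper is a steel plate 104 mm wide (y), centred on the knob, underside 46, top 52 mm above the table, over the file ends (rack x -108 to -60 mm); it keeps them from lifting: both files in the middle, in an end notch only the file on that side.
- halfmoon_mid (a point): Centre of the loose half-moon nail file: 180 mm long (x), 10 mm thick (y), on edge, straight lower edge; arched top 46 mm high at mid-length, 20 mm at the ends, so this point is 23 mm above the lower edge and 23 mm below the top. Grey faces, blue core line, about 60 g. Pinch it across its thickness at mid-length near the top.
- straight_mid (a point): Centre of the loose straight nail file: 180 mm long (its x), 10 mm thick (its y), 32 mm high with a level top, same grey material; this point is 16 mm above the lower edge.
- tray: Fixed shallow steel tray, open above, at a varying place and yaw: 250 mm (x) by 150 mm (y), rim 20 mm high, walls 4 mm, floor 4 mm thick. Origin on the table top at its centre; x along its length.
- polish: Loose small polish bottle, 32 mm wide, 75 mm high; origin under its centre. Not to be disturbed.
- cream: Loose cream jar, 68 mm wide, 50 mm high; origin under its centre. Not to be disturbed.
- remover: Loose clear remover bottle, 64 mm wide, 130 mm high; origin under its centre. Not to be disturbed.
There are look-alikes about, which are no part of the job. Leave any purple or red look-alike of the part that bears halfmoon_mid alone.

How it is judged:
On the way, in this order (a step that is already met when the one before it is completed fails the run):
1. the knob is lifted out of the middle notch (12 mm or more) with the half-moon file still in its slot (value of joint knob above 0.012 m and distance of halfmoon_mid from where it was at the start of the episode below 0.02 m), for 0.05 s.
2. the knob is down in the end notch away from the half-moon file, which is still in its slot (value of joint knob below 0.005 m and distance of halfmoon_mid from where it was at the start of the episode below 0.02 m and (y of halfmoon_mid in the frame of knob_grip above 0.08 m or y of halfmoon_mid in the frame of knob_grip below -0.08 m)), for 0.2 s.
At the end, for the whole second after the job is handed in: Knob fully down (5 mm) in the end notch on the straight file's side; straight file in its slot (moved under 20 mm); half-moon file level in the tray, flat or on edge, lengthwise within 0.55 rad, centre within 40 mm (along), 68 mm (across) of the tray's middle and under 40 mm high (value of joint knob below 0.005 m and (value of joint keeper above 0.044 m or value of joint keeper below -0.044 m) and y of straight_mid in the frame of knob_grip between -0.02 and 0.02 m and distance of straight_mid from where it was at the start of the episode below 0.02 m and x of halfmoon_mid in the frame of tray between -0.04 and 0.04 m and y of halfmoon_mid in the frame of tray between -0.068 and 0.068 m and z of halfmoon_mid in the frame of tray below 0.04 m and angle between halfmoon_mid's own x axis and vertical between 1.45 and 1.69 rad and angle between the x axis of halfmoon_mid and the x axis of tray, either way round below 0.55 rad); the robot touches nothing.
It fails at once if a bottle or the jar is moved by more than 30 mm (distance of any of polish, cream, remover from where it was at the start of the episode above 0.03 m).
It fails at once if the straight file is moved by more than 30 mm (distance of straight_mid from where it was at the start of the episode above 0.03 m).
It also fails if it takes over 50 s, if anything falls off the work surface, if the arm or the gripper's body presses on something with over 40 N, if the wrist force passes 120 N, or if a joint passes its speed limit or range.

### The arm

A 6-joint arm with a two-finger parallel gripper is mounted at the origin on the work surface. World frame = base frame: x ahead of the robot, y to its left, z up, the work surface at z = 0. Lengths are in m, angles in rad, forces in N, time in s.
With the tool pointing down it reaches from about 0.3 to 0.775 m from the base axis. Payload 14.6 kg.
Tool frame: the origin (TCP) lies at the very end of the fingers, on their centre line; the grasp point (between the pads) lies 19 mm behind it; y points along the fingers, x is the direction in which the jaws open and shut, and the axes are right-handed (so a half turn about y gives the same grasp; the last joint's range is limited). The gripper opens to 94 mm and grips with 3 to 60 N. Pads are 16 mm wide; open, the fingers measure 119 mm over their backs; the gripper's body (75 mm by 177 mm) begins 78 mm behind the grasp point.
Start: joints at [-1.282, 0.3, 1.521, -0, 1.321, -0.067], TCP at [0.192, -0.516, 0.205] pointing down, gripper open.
Joint ranges: [-3.03, 3.03], [-0.79, 2.21], [0.23, 2.52], [-1.04, 4.18], [0, 3.07], [-2.55, 2.55]. Speed limits (rad/s): [2.22, 2.22, 2.57, 3.14, 3.14, 3.14].

### API

Orientations are given as [roll, pitch, yaw] about the fixed x, y, z axes, in that order (R = Rz(yaw) Ry(pitch) Rx(roll)).
In Python, from station import get_obs, cams, hand_in gives the robot as it stands. The module is installed in compiled form; this text tells all that it offers.
- The arm moves only by the tool step_arm, never from a script. Its argument "plan" is a list of rows, each an object with "grip": the closure, from -1 (fully open) to 1 (shut), so that 0 is half open; "slide": the shift along the tool's x, y, z in m, a list of three; "spin": the turn about the tool's y in degrees. A call has 1 to 20 rows; each row shifts and turns the commanded pose from where the row before left it, along the tool's axes as they then stand; what a row does not reach is not made up. A row lasts 1/12 s, in which the tool goes at most 41.7 mm and 7.16 degrees, less where a joint would pass 70% of its speed; a pose out of reach is approached as far as the arm can. A call is refused whole if a number of a shift passes 0.0417 or a number of a turn 7.16, either way. A call with a gripper value outside its range is refused whole. The fingers move at their own pace and stop on an object; "force" is the grip in N (left out, the last holds). Time passes only in rows, so rows that do not move let the fingers close. It gives the time, the measured TCP pose, the force and the opening at its end, in the units of the state.
- get_obs(): the state, without advancing time (a new reading comes with each control period).
- cams.camera(name): name is "side" or "top" or "wrist"; returns the picture (420x560x3 uint8, blue, green, red); there is no depth.
- cams.calibration(name): a dict with "K" (3x3 intrinsics, pixels), "k1" (the pictures are not rectified: a ray, as slopes to the right and down, at radius r is drawn at 1 + k1 r^2 times it, then the intrinsics apply), "T" (4x4, takes a point from camera to world coordinates). Camera axes: x right, y up, looking along -z (the intrinsics and any distortion apply to the point x, -y, -z); pixel columns grow to the right and rows downward; lengths in m; the calibration is good to about 2 mm. A picture is of the moment at which its call begins: read the wrist's pose just before it. calibration takes no time and is no camera call; for the wrist camera it gives the pose at the moment of the call.
- hand_in(): hands the job in, once; it reports no verdict.
The state is a dict: "time_s": time; "qpos": joint angles; "joint_vel": joint speeds; "tau": joint torques, N m; "ee_pos": TCP position; "eef_rot": TCP orientation; "force": force on the tool from outside, world axes, zero at the start; "moment": the same for the moment, N m; "grip_width": finger opening in m.
Only numpy, scipy, OpenCV 4.12 (cv2) and the standard library are available. Lean on these libraries where they do the work, as an engineer would, in place of code of your own. Each camera call takes 0.05 s, during which the arm holds its last target.

## Working session

There is one attempt and no reset: what is moved stays moved. The work goes in short steps, Python scripts to look and compute and a tool call to move; the robot and the scene stay as the last step left them, time stands still between calls to the robot, and variables do not carry over. Pictures are saved under pics/ and viewed, and the job is handed in when it is done.

Besides the shell and the picture viewer there is one more tool, called after ">>>" by a JSON object that holds its "method" and its "body". step_arm: Moves the arm, as the interface text tells. Its arguments: {"type":"object","properties":{"plan":{"type":"array","items":{"type":"object","properties":{"grip":{"type":"number"},"slide":{"type":"array","items":{"type":"number"}},"spin":{"type":"number"}}}},"force":{"type":"number"}},"required":["plan"]}

```bash
mkdir -p pics
python3 - <<'E'
from station import get_obs,cams
import cv2
o=get_obs();print(o)
for n in("side","top","wrist"):
    c=cams.calibration(n);print(n,c)
    cv2.imwrite(f"pics/{n}0.png",cams.camera(n))
E
```

```text
{'time_s': 0.0, 'qpos': array([-1.28160749e+00,  3.00452965e-01,  1.52156081e+00,  1.90295148e-05,
        1.32075290e+00, -6.66214504e-02]), 'joint_vel': array([ 0.0009268 , -0.00091694, -0.00072857,  0.0017919 , -0.00064368,
       -0.00062213]), 'tau': array([ 1.71175066e-04, -5.31809986e+01, -3.52742887e+01,  7.08244415e-02,
        2.43518804e-02, -6.75940259e-05]), 'ee_pos': array([ 0.1915067 , -0.51529615,  0.20490487]), 'eef_rot': array([-1.57069978e+00,  1.17019241e-03, -1.21499071e+00]), 'force': array([ 0.52534653, -0.8074835 , -0.08472414]), 'moment': array([ 0.01427758, -0.03326637, -0.02620017]), 'grip_width': 0.09420915959457425}
side {'K': array([[410.88337514,   0.        , 280.93945495],
       [  0.        , 410.88337514, 207.59576662],
       [  0.        ,   0.        ,   1.        ]]), 'k1': -0.11601614073549281, 'T': array([[-0.9712411 ,  0.15781629, -0.17828279,  0.32147224],
       [-0.23800104, -0.66488034,  0.7080181 ,  0.93335097],
       [-0.00679993,  0.73008777,  0.68331956,  1.02157187],
       [ 0.        ,  0.        ,  0.        ,  1.        ]])}
to
[... 283 characters left out ...]
593272,  0.00136685,  0.00769545],
       [ 0.00198534,  0.10553208,  0.99441392,  1.34281397],
       [ 0.        ,  0.        ,  0.        ,  1.        ]])}
wrist {'K': array([[340.54691401,   0.        , 278.37779548],
       [  0.        , 340.54691401, 209.50790529],
       [  0.        ,   0.        ,   1.        ]]), 'k1': 0.002600910730470898, 'T': array([[ 3.48208272e-01,  8.97234963e-01,  2.71515045e-01,
         2.70526050e-01],
       [-9.37416860e-01,  3.33527530e-01,  1.00045078e-01,
        -4.87040020e-01],
       [-7.93801077e-04, -2.89359305e-01,  9.57220227e-01,
         3.84544706e-01],
       [ 0.00000000e+00,  0.00000000e+00,  0.00000000e+00,
         1.00000000e+00]])}
```

View pics/side0.png

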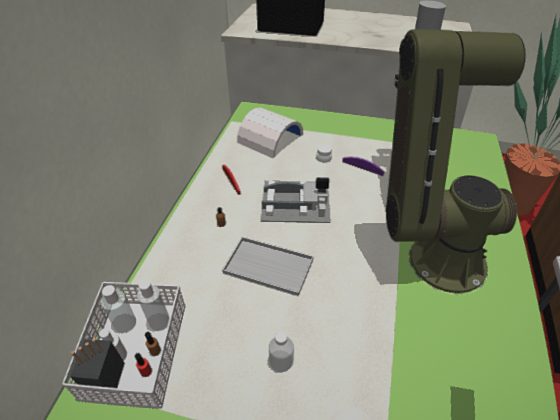

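View pics/top0.png

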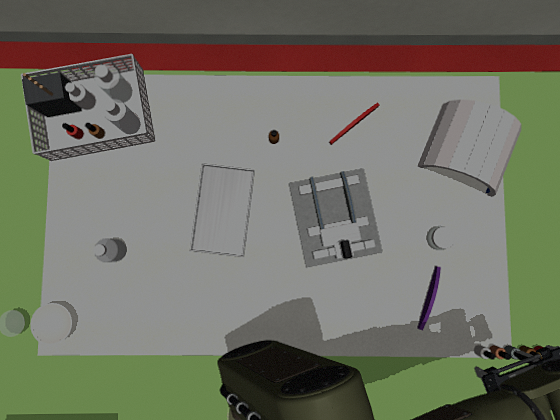

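View pics/wrist0.png

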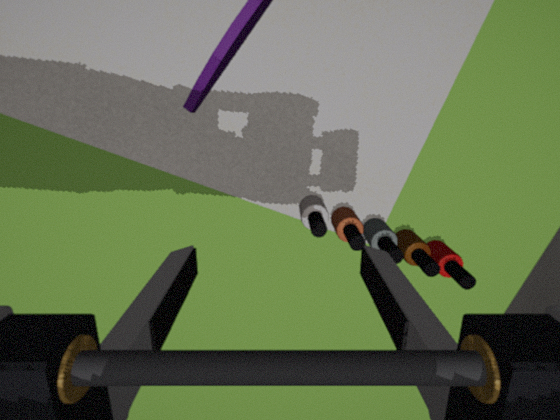

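Run:
```python
import cv2
s=cv2.imread("pics/side0.png")[165:235,245:345];t=cv2.imread("pics/top0.png")[155:280,280:395]
cv2.imwrite("pics/sc.png",cv2.resize(s,None,fx=8,fy=8,interpolation=cv2.INTER_CUBIC))
cv2.imwrite("pics/tc.png",cv2.resize(t,None,fx=4.8,fy=4.8,interpolation=cv2.INTER_CUBIC))
```

```text
(no output)
```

View pics/sc.png

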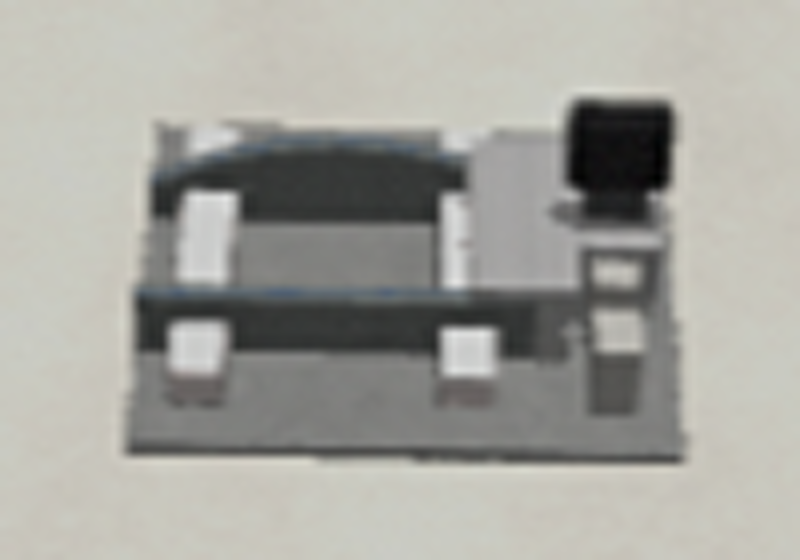

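View pics/tc.png

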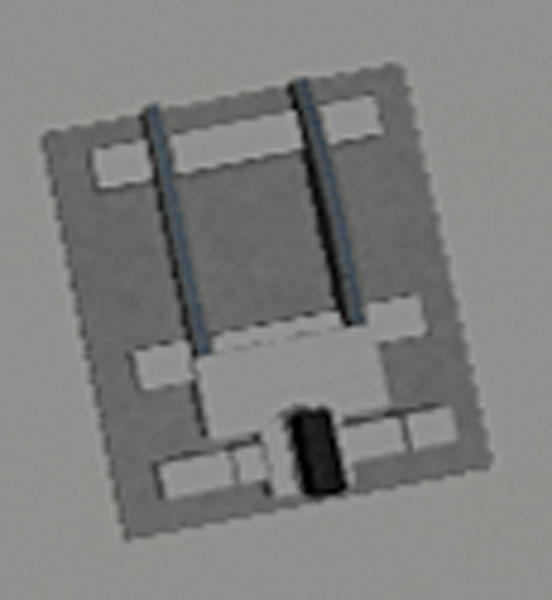

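```bash
cat > h.py <<'E'
import numpy as np,cv2
from station import get_obs,cams
def ray(cal,px):
    p=cv2.undistortPoints(np.array(px,float).reshape(-1,1,2),cal["K"],np.array([cal["k1"],0,0,0.]))[:,0]
    d=np.c_[p[:,0],-p[:,1],-np.ones(len(p))]
    T=cal["T"];return T[:3,3],d@T[:3,:3].T
def onz(cal,px,z):
    o,d=ray(cal,px);return o+d*((z-o[2])/d[:,2])[:,None]
def proj(cal,P):
    T=cal["T"];q=(np.atleast_2d(P)-T[:3,3])@T[:3,:3];u=np.c_[q[:,0],-q[:,1]]/-q[:,2:3]
    u=u*(1+cal["k1"]*(u**2).sum(1,keepdims=True));K=cal["K"];return u*[K[0,0],K[1,1]]+K[:2,2]
def tri(c1,p1,c2,p2):
    o1,d1=ray(c1,[p1]);o2,d2=ray(c2,[p2]);d1,d2=d1[0],d2[0]
    s=np.linalg.lstsq(np.c_[d1,-d2],o2-o1,rcond=None)[0]
    a,b=o1+s[0]*d1,o2+s[1]*d2;return (a+b)/2,np.linalg.norm(a-b)
E
python3 - <<'E'
from h import *
T=cams.calibration("top");S=cams.calibration("side")
t=cv2.imread("pics/top0.png");s=cv2.imread("pics/side0.png")
def blk(im,x0,y0,x1,y1,th=45):
    m=(im[y0:y1,x0:x1].max(2)<th).astype(np.uint8)
    n,l,st,c=cv2.connectedComponentsWithStats(m);i=1+np.argmax(st[1:,4])
    print(st[i],c[i]+[x0,y0]);
    pts=np.argwhere(l==i)[:,::-1]+[x0,y0];print(cv2.minAreaRect(pts.astype(np.float32)));return c[i]+[x0,y0]
a=blk(t,325,235,360,262);b=blk(s,312,172,332,194,30)
print("knob tri",tri(T,a,S,b)); print(onz(T,[a],.108))
# rack plate corners in top: from crop /4.8 + (280,155)
c=np.array([[47,130],[402,65],[490,466],[125,538]])/4.8+[280,155]-0.5+0.5/4.8
P=onz(T,c,.008);print(P)
print("yaw left/right",[np.arctan2(*(P[i]-P[j])[1::-1]) for i,j in((0,3),(1,2))],[np.arctan2(*(P[i]-P[j])[1::-1])-np.pi/2 for i,j in((0,1),(3,2))])
print([np.linalg.norm(P[i]-P[(i+1)%4]) for i in range(4)])
# tray
q=np.array([[203,164.5],[254,169.5],[244.5,256],[191.5,249.5]])
Q=onz(T,q,.02);print(Q,Q.mean(0));print([np.linalg.norm(Q[i]-Q[(i+1)%4]) for i in range(4)],[np.arctan2(*(Q[i]-Q[j])[1::-1]) for i,j in((0,3),(1,2))])
E
```

```text
[ 15   5  12  19 147] [345.53741497 249.00680272]
((345.5341491699219, 248.99267578125), (17.530603408813477, 8.311321258544922), 77.90524291992188)
[  5   7  11  10 102] [321.97058824 183.53921569]
((322.0, 183.5), (9.0, 10.0), 90.0)
knob tri (array([ 0.45144557, -0.18608532,  0.09052906]), np.float64(0.002599168863468532))
[[ 0.44996369 -0.18354127  0.108     ]]
[[ 0.641682   -0.0406228   0.008     ]
 [ 0.68211241 -0.25245781  0.008     ]
 [ 0.4442667  -0.3004131   0.008     ]
 [ 0.40101601 -0.08667271  0.008     ]]
yaw left/right [np.float64(0.18905849136700903), np.float64(0.19895615403229241)] [np.float64(0.18858992364563565), np.float64(0.19965560375032698)]
[np.float64(0.21565873311412012), np.float64(0.24263200023804557), np.float64(0.2180724044391876), np.float64(0.24503206101031375)]
[[0.68766062 0.20548215 0.02      ]
 [0.67421409 0.06045875 0.02      ]
 [0.42984821 0.08446064 0.02      ]
 [0.44710838 0.23231703 0.02      ]] [0.55970782 0.14567964 0.02      ]
[np.float64(0.14564544237485905), np.float64(0.24554179865912074), np.float64(0.14886042015812145), np.float64(0.2420444012896232)] [np.float64(-0.11109600960631119), np.float64(-0.0979071011391499)]
```

>>> {"method": "step_arm", "body": {"plan": [{"grip": -1, "spin": 4.65, "slide": [0, 0, 0]}, {"grip": -1, "spin": 4.65, "slide": [0, 0, 0]}, {"grip": -1, "slide": [-0.0228, 0, 0.0265]}, {"grip": -1, "slide": [-0.0228, 0, 0.0265]}, {"grip": -1, "slide": [-0.0228, 0, 0.0265]}, {"grip": -1, "slide": [-0.0228, 0, 0.0265]}, {"grip": -1, "slide": [-0.0228, 0, 0.0265]}, {"grip": -1, "slide": [-0.0228, 0, 0.0265]}, {"grip": -1, "slide": [-0.0228, 0, 0.0265]}, {"grip": -1, "slide": [-0.0228, 0, 0.0265]}, {"grip": -1, "slide": [-0.0228, 0, 0.0265]}, {"grip": -1, "slide": [-0.0228, 0, 0.0265]}, {"grip": -1, "slide": [-0.0228, 0, 0.0265]}, {"grip": -1, "slide": [-0.0228, 0, 0.0265]}, {"grip": -1}, {"grip": -1}]}}

```text
schema error: expected keys grip, slide, spin
```

Run:
```python
from h import *
c=cams.calibration("wrist");o=get_obs();im=cams.camera("wrist");cv2.imwrite("pics/w1.png",im)
np.savez("w1.npz",**c)
print(o["time_s"],o["ee_pos"],o["eef_rot"],o["qpos"],o["joint_vel"].round(3),o["force"])
m=(im.max(2)<40).astype(np.uint8);n,l,st,ce=cv2.connectedComponentsWithStats(m)
for i in range(1,n):
    if st[i,4]>150:print(st[i],ce[i])
print(proj(c,[[.4515,-.187,.112],[.4515,-.187,.072]]))
```

```text
0.15 [ 0.19152622 -0.51537465  0.20503794] [-1.57076475e+00  8.30488131e-04 -1.21501599e+00] [-1.28159340e+00  3.00321797e-01  1.52141630e+00 -2.45018934e-05
  1.32068531e+00 -6.65713245e-02] [-0.    -0.001 -0.002  0.    -0.     0.   ] [ 0.60843395 -0.37223649 -0.0087401 ]
[214   0  57  80 362] [243.07458564  34.50828729]
[309 212  17  24 312] [316.63461538 223.68589744]
[    0   224   560   196 25725] [282.02336249 355.42814383]
[378 231  35  32 438] [392.73972603 246.98401826]
[412 249  27  27 430] [425.06046512 261.97674419]
[445 261  30  28 443] [459.49435666 274.3227991 ]
[[-135.48528659 -438.23538599]
 [ -62.19639654 -341.66948674]]
```

View pics/w1.png

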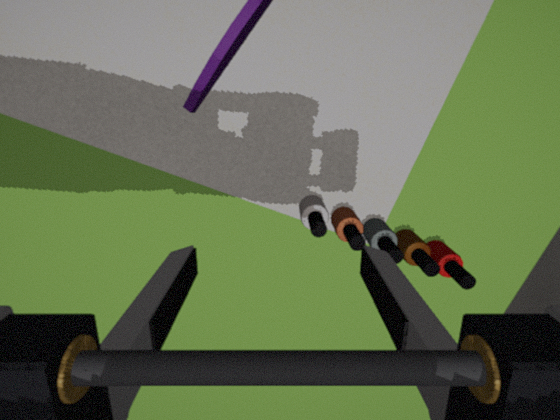

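Candidates for the half-moon file, in top-camera pixels:
- purple arched bar at (430,297): look-alike
- red bar at (354,123): look-alike
- grey bar at (318,200): level top in the side crop, so this is the straight file
- grey bar at (347,195): arched top in the side crop, so this is the one I want

The knob is the black tab at (345,249). The half-moon file is on the rack's -y side, so the knob goes to the +y notch. The last call was refused for missing keys, so I'm sending it again.

>>> {"method": "step_arm", "body": {"plan": [{"grip": -1, "spin": 4.65, "slide": [0, 0, 0]}, {"grip": -1, "spin": 4.65, "slide": [0, 0, 0]}, {"grip": -1, "spin": 0, "slide": [-0.0228, 0, 0.0265]}, {"grip": -1, "spin": 0, "slide": [-0.0228, 0, 0.0265]}, {"grip": -1, "spin": 0, "slide": [-0.0228, 0, 0.0265]}, {"grip": -1, "spin": 0, "slide": [-0.0228, 0, 0.0265]}, {"grip": -1, "spin": 0, "slide": [-0.0228, 0, 0.0265]}, {"grip": -1, "spin": 0, "slide": [-0.0228, 0, 0.0265]}, {"grip": -1, "spin": 0, "slide": [-0.0228, 0, 0.0265]}, {"grip": -1, "spin": 0, "slide": [-0.0228, 0, 0.0265]}, {"grip": -1, "spin": 0, "slide": [-0.0228, 0, 0.0265]}, {"grip": -1, "spin": 0, "slide": [-0.0228, 0, 0.0265]}, {"grip": -1, "spin": 0, "slide": [-0.0228, 0, 0.0265]}, {"grip": -1, "spin": 0, "slide": [-0.0228, 0, 0.0265]}, {"grip": -1, "spin": 0, "slide": [0, 0, 0]}, {"grip": -1, "spin": 0, "slide": [0, 0, 0]}]}}

```text
time_s: 1.53
ee_pos: [0.4515, -0.1848, 0.2052]
eef_rot: [-1.571, 0.0, -1.374]
force: [-0.2, -0.6, -0.6]
grip_width: 0.0942
```

Run:
```python
from h import *
c=cams.calibration("wrist");o=get_obs();im=cams.camera("wrist");cv2.imwrite("pics/w2.png",im)
np.savez("w2.npz",**c)
print(o["time_s"],o["ee_pos"],o["eef_rot"],o["qpos"],o["joint_vel"].round(3),o["force"])
print(proj(c,[[.4515,-.187,.112],[.4515,-.187,.072],o["ee_pos"]]))
```

```text
1.5333 [ 0.4515261  -0.18476192  0.20519665] [-1.57124886e+00  2.64801674e-04 -1.37437447e+00] [-4.63460603e-01  1.61660197e-01  1.69167125e+00 -7.10061564e-05
  1.28878106e+00  9.10933582e-01] [-0.051 -0.008  0.01  -0.003  0.    -0.02 ] [-0.21339816 -0.59229639 -0.64837362]
[[279.81045269 211.81861925]
 [279.63914733 199.35642905]
 [276.66960843 258.97312531]]
```

View pics/w2.png

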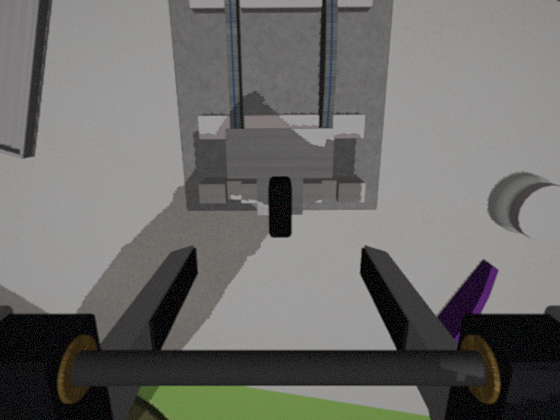

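The knob shows at (280,207), against a projected (280,211), so it is centred between the fingers. I'm descending and gripping it.

>>> {"method": "step_arm", "body": {"plan": [{"grip": -1, "spin": 0, "slide": [0.001, 0.032, 0]}, {"grip": -1, "spin": 0, "slide": [0.001, 0.032, 0]}, {"grip": -1, "spin": 0, "slide": [0, 0.032, 0]}, {"grip": -1, "spin": 0, "slide": [0, 0.031, 0]}, {"grip": -1, "spin": 0, "slide": [0, 0, 0]}, {"grip": -1, "spin": 0, "slide": [0, 0, 0]}, {"grip": 1, "spin": 0, "slide": [0, 0, 0]}, {"grip": 1, "spin": 0, "slide": [0, 0, 0]}, {"grip": 1, "spin": 0, "slide": [0, 0, 0]}, {"grip": 1, "spin": 0, "slide": [0, 0, 0]}, {"grip": 1, "spin": 0, "slide": [0, 0, 0]}, {"grip": 1, "spin": 0, "slide": [0, 0, 0]}, {"grip": 1, "spin": 0, "slide": [0, 0, 0]}, {"grip": 1, "spin": 0, "slide": [0, 0, 0]}], "force": 30}}

```text
time_s: 2.75
ee_pos: [0.4514, -0.1878, 0.0785]
eef_rot: [-1.571, -0.0, -1.377]
force: [-0.4, 0.6, -0.3]
grip_width: 0.0441
```

>>> {"method": "step_arm", "body": {"plan": [{"grip": 1, "spin": 0, "slide": [0, 0, 0]}, {"grip": 1, "spin": 0, "slide": [0, 0, 0]}, {"grip": 1, "spin": 0, "slide": [0, 0, 0]}, {"grip": 1, "spin": 0, "slide": [0, 0, 0]}, {"grip": 1, "spin": 0, "slide": [0, 0, 0]}, {"grip": 1, "spin": 0, "slide": [0, 0, 0]}, {"grip": 1, "spin": 0, "slide": [0, 0, 0]}, {"grip": 1, "spin": 0, "slide": [0, 0, 0]}]}}

```text
time_s: 3.42
ee_pos: [0.4514, -0.1878, 0.0784]
eef_rot: [-1.571, 0.0, -1.377]
force: [0.8, 0.3, -0.7]
grip_width: 0.0197
```

Run:
```python
from h import *
o=get_obs();cv2.imwrite("pics/w3.png",cams.camera("wrist"))
print(o["ee_pos"],o["grip_width"],o["force"],o["moment"])
```

```text
[ 0.45140637 -0.18782131  0.07841973] 0.019706506942337457 [ 0.77472044  0.29698298 -0.71528456] [ 0.20608631 -0.09663745  0.22451248]
```

View pics/w3.png

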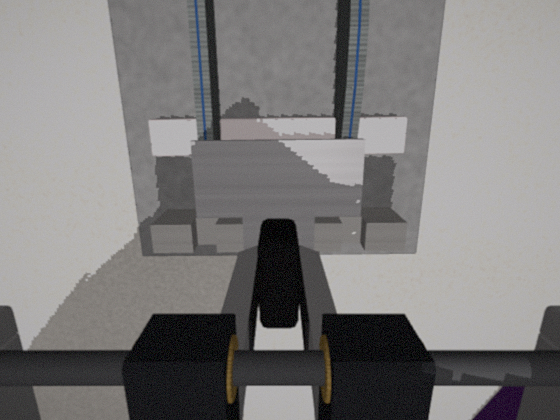

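The knob is gripped: the opening is 19.7 mm and the tab is 20 mm wide. I'm lifting it 20 mm and sliding 50 mm towards rack +y, which is tool -x.

>>> {"method": "step_arm", "body": {"plan": [{"grip": 1, "spin": 0, "slide": [0, -0.007, 0]}, {"grip": 1, "spin": 0, "slide": [0, -0.007, 0]}, {"grip": 1, "spin": 0, "slide": [0, -0.007, 0]}, {"grip": 1, "spin": 0, "slide": [0, 0, 0]}, {"grip": 1, "spin": 0, "slide": [0, 0, 0]}]}}

```text
time_s: 3.88
ee_pos: [0.4514, -0.188, 0.0999]
eef_rot: [-1.57, -0.001, -1.377]
force: [1.0, 0.3, -4.1]
grip_width: 0.0201
```

>>> {"method": "step_arm", "body": {"plan": [{"grip": 1, "spin": 0, "slide": [-0.01, 0, 0]}, {"grip": 1, "spin": 0, "slide": [-0.01, 0, 0]}, {"grip": 1, "spin": 0, "slide": [-0.01, 0, 0]}, {"grip": 1, "spin": 0, "slide": [-0.01, 0, 0]}, {"grip": 1, "spin": 0, "slide": [-0.01, 0, 0]}, {"grip": 1, "spin": 0, "slide": [0, 0, 0]}, {"grip": 1, "spin": 0, "slide": [0, 0, 0]}]}}

```text
time_s: 4.47
ee_pos: [0.4413, -0.138, 0.0993]
eef_rot: [-1.572, 0.001, -1.376]
force: [-5.2, 0.1, -4.7]
grip_width: 0.0195
```

Run:
```python
from h import *
o=get_obs();cv2.imwrite("pics/w4.png",cams.camera("wrist"))
print(o["ee_pos"],o["grip_width"],o["force"],o["moment"])
d=o["ee_pos"]-[0.45140637,-0.18782131,0.07841973];print(np.array([-.193,.981])@d[:2],np.array([.981,.193])@d[:2])
```

```text
[ 0.44130639 -0.13802489  0.09931798] 0.019516649799803446 [-5.15198751  0.13922868 -4.71470154] [-0.04049821  0.88221237  0.20447648]
0.05079958650257743 -0.0002973742875380433
```

View pics/w4.png

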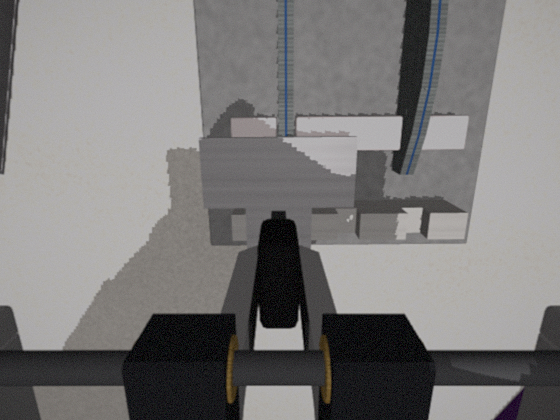

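The keeper moved along. The half-moon file's end at (405,170) is uncovered, and the straight file is still under the keeper. I'm lowering the knob into the notch and releasing it.

>>> {"method": "step_arm", "body": {"plan": [{"grip": 1, "spin": 0, "slide": [0, 0.006, 0]}, {"grip": 1, "spin": 0, "slide": [0, 0.006, 0]}, {"grip": 1, "spin": 0, "slide": [0, 0.005, 0]}, {"grip": 1, "spin": 0, "slide": [0, 0.004, 0]}, {"grip": 1, "spin": 0, "slide": [0, 0, 0]}, {"grip": 1, "spin": 0, "slide": [0, 0, 0]}]}}

```text
time_s: 5.02
ee_pos: [0.4416, -0.1392, 0.0784]
eef_rot: [-1.572, -0.0, -1.378]
force: [-7.4, -2.2, -0.4]
grip_width: 0.0192
```

>>> {"method": "step_arm", "body": {"plan": [{"grip": 0, "spin": 0, "slide": [0, 0, 0]}, {"grip": 0, "spin": 0, "slide": [0, 0, 0]}, {"grip": 0, "spin": 0, "slide": [0, 0, 0]}, {"grip": 0, "spin": 0, "slide": [0, 0, 0]}, {"grip": 0, "spin": 0, "slide": [0, 0, 0]}, {"grip": 0, "spin": 0, "slide": [0, 0, 0]}, {"grip": 0, "spin": 0, "slide": [0, 0, 0]}, {"grip": 0, "spin": 0, "slide": [0, -0.03, 0]}, {"grip": 0, "spin": 0, "slide": [0, -0.03, 0]}, {"grip": 0, "spin": 0, "slide": [0, -0.03, 0]}, {"grip": 0, "spin": 0, "slide": [0, -0.03, 0]}, {"grip": 0, "spin": 0, "slide": [0, 0, 0]}, {"grip": 0, "spin": 0, "slide": [0, 0, 0]}]}}

```text
time_s: 6.1
ee_pos: [0.4423, -0.139, 0.1996]
eef_rot: [-1.568, -0.002, -1.377]
force: [-0.5, -0.4, -0.7]
grip_width: 0.0469
```

Run:
```python
from h import *
o=get_obs();c=cams.calibration("wrist");im=cams.camera("wrist");cv2.imwrite("pics/w5.png",im);np.savez("w5.npz",**c)
s=cams.camera("side");cv2.imwrite("pics/s5.png",s);cv2.imwrite("pics/s5c.png",cv2.resize(s[165:235,245:345],None,fx=8,fy=8,interpolation=cv2.INTER_CUBIC))
print(o["time_s"],o["ee_pos"],o["eef_rot"],o["grip_width"],o["force"])
```

```text
6.1 [ 0.44232512 -0.13897973  0.19957477] [-1.5683103  -0.00157889 -1.3772823 ] 0.046876538049870874 [-0.49106971 -0.35556923 -0.68845684]
```

View pics/w5.png

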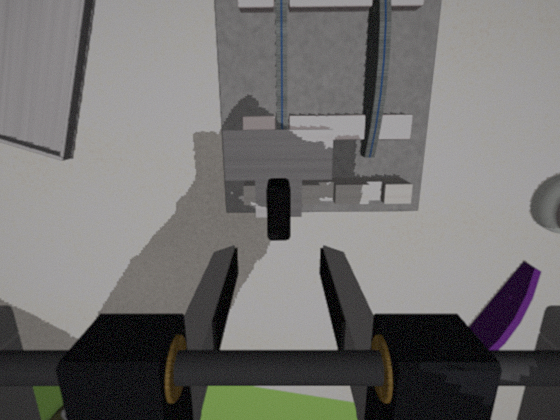

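View pics/s5c.png

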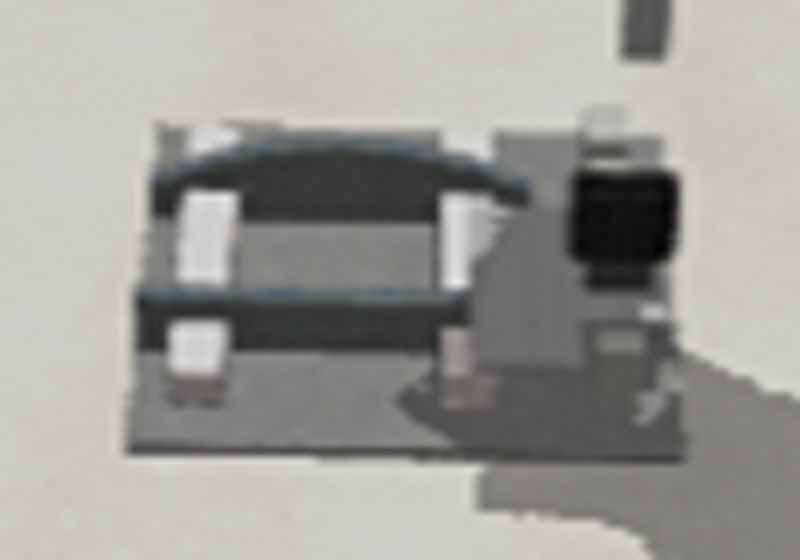

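Run:
```python
from h import *
S=cams.calibration("side");s=cv2.imread("pics/s5.png")
def blk(im,x0,y0,x1,y1,th):
    m=(im[y0:y1,x0:x1].max(2)<th).astype(np.uint8)
    n,l,st,c=cv2.connectedComponentsWithStats(m);i=1+np.argmax(st[1:,4]);return c[i]+[x0,y0],st[i]
a=blk(cv2.imread("pics/side0.png"),312,172,332,194,30);b=blk(s,312,180,335,204,30);print(a,b)
k0=np.array([.4514,-.1861,.092]);y=np.array([-.193,.981,0])
for dz in(0,.005,.014):print(dz,proj(S,k0+.05*y+[0,0,dz])-proj(S,k0))
print("seen",b[0]-a[0])
yaw=.194;R=np.array([[np.cos(yaw),-np.sin(yaw)],[np.sin(yaw),np.cos(yaw)]])
O=np.array([.4514,-.187])-R@[-.125,0];print("rack O",O)
ims={}
for n in("w2","w5"):
    c=dict(np.load(n+".npz"));im=cv2.imread(f"pics/{n}.png").astype(int)
    bm=((im[:,:,0]-im[:,:,2]>25)&(im[:,:,1]<170)); bm[:, :200]=0; bm[160:]=0
    for lx in(0.0,-.02,-.04):
      for ly in(-.045,.045):
        P=np.r_[O+R@[lx,ly],.054 if ly<0 else .040];p=proj(c,P)[0]
        r=int(round(p[1])); 
        if not 0<=r<420: continue
        cols=np.where(bm[r])[0];cols=cols[abs(cols-p[0])<25]
        if len(cols): 
            q=onz(c,[[cols.mean(),r]],P[2])[0];print(n,lx,ly,p.round(1),cols.mean(),"rack frame",(R.T@(q[:2]-O)).round(4))
            ims[n,lx,ly]=(c,(cols.mean(),r))
for lx in (0.,-.02,-.04):
  for ly in(-.045,.045):
    try:
        A,B=ims["w2",lx,ly],ims["w5",lx,ly];print("tri",lx,ly,tri(A[0],A[1],B[0],B[1]))
    except KeyError as e:print(e)
```

```text
(array([321.97058824, 183.53921569]), array([  5,   7,  11,  10, 102], dtype=int32)) (array([322.46721311, 192.00819672]), array([  5,   7,  12,  11, 122], dtype=int32))
0 [[0.4098832  9.26880989]]
0.005 [[0.50010388 8.17125978]]
0.014 [[0.66341364 6.18245714]]
seen [0.49662488 8.46898104]
rack O [ 0.57405512 -0.16290183]
w2 0.0 -0.045 [330.3  59.4] 330.5 rack frame [ 0.0003 -0.0452]
w2 0.0 0.045 [231.8  61.2] 232.5 rack frame [0.0001 0.0443]
w2 -0.02 -0.045 [329.3  83.2] 329.5 rack frame [-0.0198 -0.0452]
w2 -0.02 0.045 [232.6  84. ] 233.5 rack frame [-0.02    0.0441]
w2 -0.04 -0.045 [328.3 106.2] 328.5 rack frame [-0.0399 -0.0452]
w2 -0.04 0.045 [233.3 105.9] 234.5 rack frame [-0.04    0.0439]
w5 0.0 -0.045 [383.5  58.7] 383.5 rack frame [-0.0002 -0.045 ]
w5 0.0 0.045 [281.1  60.9] 281.5 rack frame [-0.0001  0.0447]
w5 -0.02 -0.045 [381.5  82.9] 381.5 rack frame [-0.0201 -0.045 ]
w5 -0.02 0.045 [281.1  84. ] 281.5 rack frame [-0.02    0.0446]
w5 -0.04 -0.045 [379.6 106.2] 378.5 rack frame [-0.0398 -0.044 ]
w5 -0.04 0.045 [281.  106.3] 281.5 rack frame [-0.0397  0.0446]
tri 0.0 -0.045 (array([ 0.58294003, -0.20731066,  0.05312806]), np.float64(0.0005805852377179152))
tri 0.0 0.045 (array([ 0.56576503, -0.11905133,  0.03740513]), np.float64(0.00024329413735028926))
tri -0.02 -0.045 (array([ 0.56332199, -0.21127663,  0.05260063]), np.float64(0.00027389803905629906))
tri -0.02 0.045 (array([ 0.54604675, -0.12298255,  0.03625048]), np.float64(6.05232191441735e-05))
tri -0.04 -0.045 (array([ 0.54392548, -0.21611334,  0.04539924]), np.float64(5.866146760948429e-05))
tri -0.04 0.045 (array([ 0.52636199, -0.12691098,  0.03475801]), np.float64(0.00037158131052902204))
```

The half-moon file's top centre triangulates to (0.583,-0.2075,0.053), against 0.054 expected. The knob looks seated. I'm moving above the file and descending.

>>> {"method": "step_arm", "body": {"plan": [{"grip": 0, "spin": 0, "slide": [0.0189, 0, 0.025]}, {"grip": 0, "spin": 0, "slide": [0.0189, 0, 0.025]}, {"grip": 0, "spin": 0, "slide": [0.0189, 0, 0.025]}, {"grip": 0, "spin": 0, "slide": [0.0189, 0, 0.025]}, {"grip": 0, "spin": 0, "slide": [0.0189, 0, 0.025]}, {"grip": 0, "spin": 0, "slide": [0, 0.03, 0]}, {"grip": 0, "spin": 0, "slide": [0, 0.03, 0]}, {"grip": 0, "spin": 0, "slide": [0, 0.03, 0]}, {"grip": 0, "spin": 0, "slide": [0, 0, 0]}, {"grip": 0, "spin": 0, "slide": [0, 0, 0]}]}}

```text
time_s: 7.03
ee_pos: [0.5818, -0.2071, 0.1068]
eef_rot: [-1.574, 0.002, -1.377]
force: [0.8, 0.3, 0.2]
grip_width: 0.0468
```

Run:
```python
from h import *
o=get_obs();c=cams.calibration("wrist");im=cams.camera("wrist");cv2.imwrite("pics/w6.png",im)
print(o["time_s"],o["ee_pos"],o["eef_rot"],o["grip_width"],proj(c,[[.583,-.2075,.054],o["ee_pos"]]))
```

```text
7.0333 [ 0.58178007 -0.20712379  0.10678378] [-1.57428491  0.0023565  -1.3772831 ] 0.046832635207772706 [[278.02460993 226.04258244]
 [276.69413715 258.95708983]]
```

View pics/w6.png

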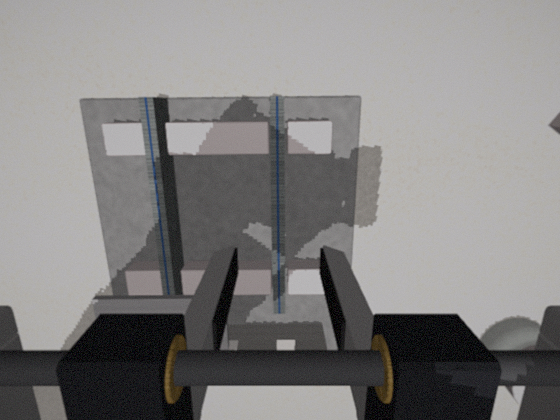

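The blue line runs at column 278, midway between the fingers. I'm descending and closing on the file.

>>> {"method": "step_arm", "body": {"plan": [{"grip": 0, "spin": 0, "slide": [0, 0.028, 0.001]}, {"grip": 0, "spin": 0, "slide": [0, 0.028, 0]}, {"grip": 0, "spin": 0, "slide": [0, 0.026, 0]}, {"grip": 0, "spin": 0, "slide": [0, 0, 0]}, {"grip": 0, "spin": 0, "slide": [0, 0, 0]}, {"grip": 1, "spin": 0, "slide": [0, 0, 0]}, {"grip": 1, "spin": 0, "slide": [0, 0, 0]}, {"grip": 1, "spin": 0, "slide": [0, 0, 0]}, {"grip": 1, "spin": 0, "slide": [0, 0, 0]}, {"grip": 1, "spin": 0, "slide": [0, 0, 0]}, {"grip": 1, "spin": 0, "slide": [0, 0, 0]}, {"grip": 1, "spin": 0, "slide": [0, 0, 0]}, {"grip": 1, "spin": 0, "slide": [0, 0, 0]}, {"grip": 1, "spin": 0, "slide": [0, 0, 0]}, {"grip": 1, "spin": 0, "slide": [0, 0, 0]}], "force": 30}}

```text
time_s: 8.33
ee_pos: [0.5838, -0.2074, 0.0268]
eef_rot: [-1.57, -0.0, -1.377]
force: [-1.4, 0.8, 5.3]
grip_width: 0.0101
```

Gripped at 10.1 mm, as it should be. I'm lifting straight up.

>>> {"method": "step_arm", "body": {"plan": [{"grip": 1, "spin": 0, "slide": [0, -0.01, 0]}, {"grip": 1, "spin": 0, "slide": [0, -0.02, 0]}, {"grip": 1, "spin": 0, "slide": [0, -0.025, 0]}, {"grip": 1, "spin": 0, "slide": [0, -0.025, 0]}, {"grip": 1, "spin": 0, "slide": [0, -0.025, 0]}, {"grip": 1, "spin": 0, "slide": [0, -0.025, 0]}, {"grip": 1, "spin": 0, "slide": [0, 0, 0]}, {"grip": 1, "spin": 0, "slide": [0, 0, 0]}]}}

```text
time_s: 9.0
ee_pos: [0.584, -0.2074, 0.1579]
eef_rot: [-1.569, -0.001, -1.377]
force: [0.3, -0.5, -0.3]
grip_width: 0.0098
```

Run:
```python
from h import *
o=get_obs();c=cams.calibration("wrist");im=cams.camera("wrist");cv2.imwrite("pics/w7.png",im)
s=cams.camera("side");cv2.imwrite("pics/s7c.png",cv2.resize(s[125:275,215:355],None,fx=4,fy=4,interpolation=cv2.INTER_CUBIC))
print(o["time_s"],o["ee_pos"],o["eef_rot"],o["grip_width"],o["qpos"],o["force"])
# tray: target moves
t=np.array([.5597,.1457]);yaw=-.1045
d=t-o["ee_pos"][:2];y=o["eef_rot"][2];print("d",d,"tool now x,z",d@[np.cos(y),np.sin(y)],d@[-np.sin(y),np.cos(y)],"spin deg",-np.degrees(yaw-np.pi/2-y))
```

```text
9.0 [ 0.58400291 -0.20743699  0.1579346 ] [-1.56880427e+00 -1.35023261e-03 -1.37728224e+00] 0.009816022423821886 [-4.00387153e-01  4.92561443e-01  1.36643362e+00 -4.45419258e-06
  1.28019105e+00  9.76895017e-01] [ 0.33872357 -0.50728225 -0.30763   ]
d [-0.02430291  0.35313699] tool now x,z -0.35121917633714295 0.04406198063984651 spin deg 17.074949213275794
```

View pics/w7.png

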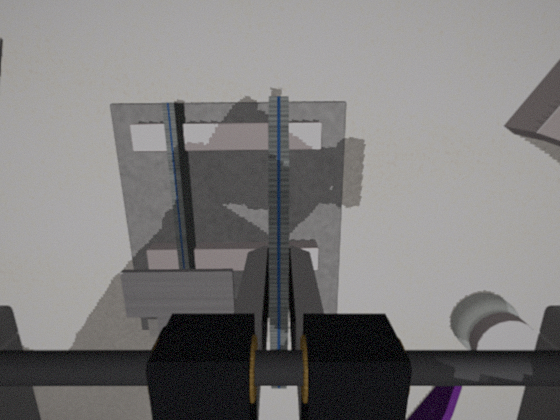

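View pics/s7c.png

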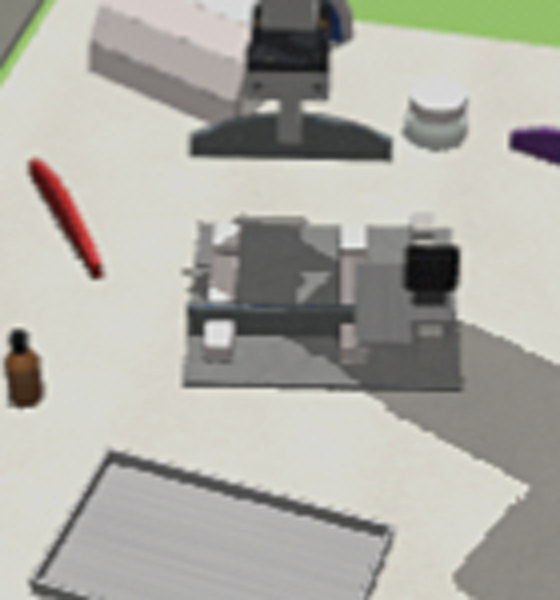

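The file is out and level, the straight file is still in place, and the bottles haven't moved. I'm carrying it to the tray and turning 17°.

>>> {"method": "step_arm", "body": {"plan": [{"grip": 1, "spin": 0, "slide": [-0.0175, 0, 0.0022]}, {"grip": 1, "spin": 0, "slide": [-0.0351, 0, 0.0044]}, {"grip": 1, "spin": 0, "slide": [-0.0351, 0, 0.0044]}, {"grip": 1, "spin": 0, "slide": [-0.0351, 0, 0.0044]}, {"grip": 1, "spin": 0, "slide": [-0.0351, 0, 0.0044]}, {"grip": 1, "spin": 0, "slide": [-0.0351, 0, 0.0044]}, {"grip": 1, "spin": 0, "slide": [-0.0351, 0, 0.0044]}, {"grip": 1, "spin": 0, "slide": [-0.0351, 0, 0.0044]}, {"grip": 1, "spin": 0, "slide": [-0.0351, 0, 0.0044]}, {"grip": 1, "spin": 0, "slide": [-0.0351, 0, 0.0044]}, {"grip": 1, "spin": 0, "slide": [-0.0176, 0, 0.0022]}, {"grip": 1, "spin": 5.7, "slide": [0, 0, 0]}, {"grip": 1, "spin": 5.7, "slide": [0, 0, 0]}, {"grip": 1, "spin": 5.7, "slide": [0, 0, 0]}, {"grip": 1, "spin": 0, "slide": [0, 0.02, 0]}, {"grip": 1, "spin": 0, "slide": [0, 0.02, 0]}, {"grip": 1, "spin": 0, "slide": [0, 0.02, 0]}, {"grip": 1, "spin": 0, "slide": [0, 0, 0]}, {"grip": 1, "spin": 0, "slide": [0, 0, 0]}]}}

```text
time_s: 10.68
ee_pos: [0.5585, 0.1454, 0.0952]
eef_rot: [-1.574, -0.001, -1.676]
force: [-0.7, 0.8, -1.0]
grip_width: 0.01
```

Run:
```python
from h import *
o=get_obs();im=cams.camera("wrist");cv2.imwrite("pics/w8.png",im)
print(o["time_s"],o["ee_pos"],o["eef_rot"],o["grip_width"],o["force"])
```

```text
10.6833 [0.55852752 0.14544003 0.09523564] [-1.57396995e+00 -9.63943265e-04 -1.67573559e+00] 0.009969596542642623 [-0.65421267  0.82990543 -1.01944985]
```

View pics/w8.png

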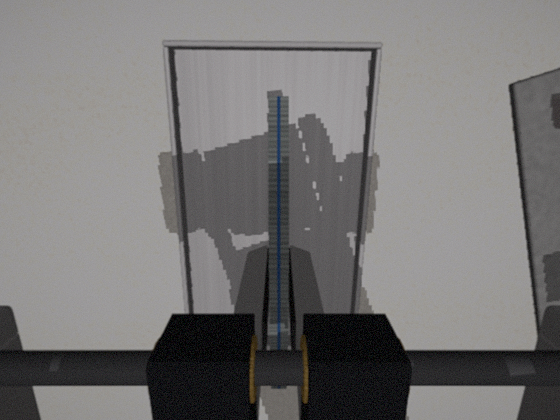

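The file is centred over the tray and parallel to it. I'm lowering it.

>>> {"method": "step_arm", "body": {"plan": [{"grip": 1, "spin": 0, "slide": [0, 0.02, 0]}, {"grip": 1, "spin": 0, "slide": [0, 0.02, 0]}, {"grip": 1, "spin": 0, "slide": [0, 0.015, 0]}, {"grip": 1, "spin": 0, "slide": [0, 0.008, 0]}, {"grip": 1, "spin": 0, "slide": [0, 0.004, 0]}, {"grip": 1, "spin": 0, "slide": [0, 0.002, 0]}, {"grip": 1, "spin": 0, "slide": [0, 0, 0]}, {"grip": 1, "spin": 0, "slide": [0, 0, 0]}]}}

```text
time_s: 11.4
ee_pos: [0.5598, 0.1457, 0.0284]
eef_rot: [-1.569, 0.0, -1.676]
force: [-0.3, -0.0, -1.0]
grip_width: 0.01
```

>>> {"method": "step_arm", "body": {"plan": [{"grip": 1, "spin": 0, "slide": [0, 0.002, 0]}, {"grip": 1, "spin": 0, "slide": [0, 0.002, 0]}, {"grip": 1, "spin": 0, "slide": [0, 0.001, 0]}, {"grip": 1, "spin": 0, "slide": [0, 0, 0]}, {"grip": 1, "spin": 0, "slide": [0, 0, 0]}]}}

```text
time_s: 11.82
ee_pos: [0.5595, 0.1457, 0.0228]
eef_rot: [-1.57, 0.0, -1.676]
force: [-0.7, 0.1, 4.4]
grip_width: 0.0095
```

The force reads 4.4 N, so the file is resting on the tray floor. I'm releasing it and going up.

>>> {"method": "step_arm", "body": {"plan": [{"grip": 0.6, "spin": 0, "slide": [0, 0, 0]}, {"grip": 0.4, "spin": 0, "slide": [0, 0, 0]}, {"grip": 0.2, "spin": 0, "slide": [0, 0, 0]}, {"grip": 0, "spin": 0, "slide": [0, 0, 0]}, {"grip": 0, "spin": 0, "slide": [0, 0, 0]}, {"grip": 0, "spin": 0, "slide": [0, 0, 0]}, {"grip": 0, "spin": 0, "slide": [0, 0, 0]}, {"grip": 0, "spin": 0, "slide": [0, 0, 0]}, {"grip": 0, "spin": 0, "slide": [0, -0.02, 0]}, {"grip": 0, "spin": 0, "slide": [0, -0.03, 0]}, {"grip": 0, "spin": 0, "slide": [0, -0.04, 0]}, {"grip": 0, "spin": 0, "slide": [0, -0.04, 0]}, {"grip": 0, "spin": 0, "slide": [0, -0.04, 0]}, {"grip": 0, "spin": 0, "slide": [0, 0, 0]}, {"grip": 0, "spin": 0, "slide": [0, 0, 0]}, {"grip": 0, "spin": 0, "slide": [0, 0, 0]}]}}

```text
time_s: 13.15
ee_pos: [0.559, 0.1455, 0.1917]
eef_rot: [-1.572, -0.0, -1.676]
force: [-0.4, 0.8, 0.2]
grip_width: 0.0469
```

Run:
```python
from h import *
o=get_obs();c=cams.calibration("wrist");im=cams.camera("wrist");cv2.imwrite("pics/w9.png",im)
np.savez("w9.npz",**c)
s=cams.camera("side");cv2.imwrite("pics/s9.png",s);cv2.imwrite("pics/s9c.png",cv2.resize(s[140:300,205:355],None,fx=3.7,fy=3.7,interpolation=cv2.INTER_CUBIC))
cv2.imwrite("pics/t9.png",cams.camera("top"))
print(o["time_s"],o["ee_pos"],o["grip_width"],o["force"])
```

```text
13.15 [0.55901048 0.14553071 0.19171744] 0.046917383256983934 [-0.40323775  0.75030266  0.23669696]
```

View pics/w9.png

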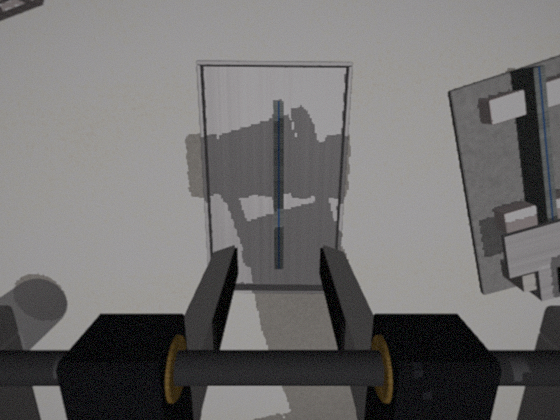

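View pics/s9c.png

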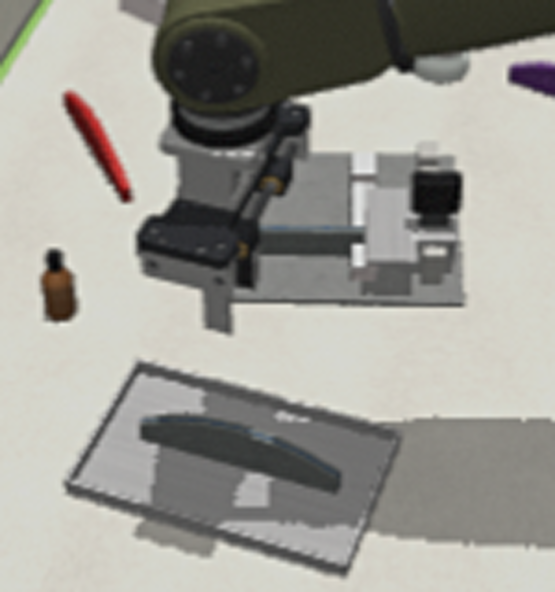

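View pics/t9.png

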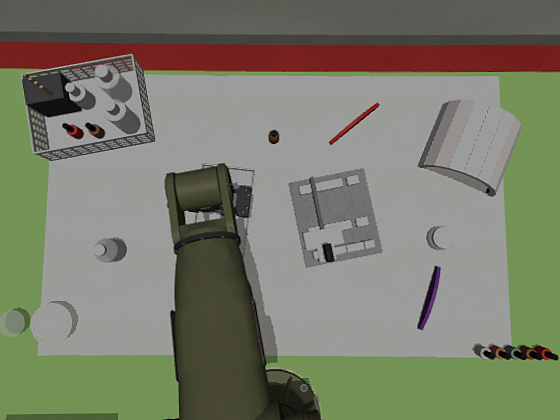

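The file stands on edge in the tray, centred. The polish bottle, remover and jar are where they started. Last, I'll check the knob height from two views.

Run:
```python
from h import *
T=cams.calibration("top");S=cams.calibration("side")
def blk(f,x0,y0,x1,y1,th):
    im=cv2.imread(f);m=(im[y0:y1,x0:x1].max(2)<th).astype(np.uint8)
    n,l,st,c=cv2.connectedComponentsWithStats(m);i=1+np.argmax(st[1:,4]);return c[i]+[x0,y0],st[i]
a0,_=blk("pics/top0.png",325,235,360,262,45);b0,_=blk("pics/side0.png",312,172,332,194,30)
a,sa=blk("pics/t9.png",308,238,345,266,45);b,sb=blk("pics/s9.png",312,180,335,204,30)
print(a,sa,b,sb);P0=tri(T,a0,S,b0)[0];P=tri(T,a,S,b)[0];print(P0,P,P-P0)
```

```text
[327.91608392 252.51048951] [ 15   6  11  18 143] [322.56989247 193.11827957] [ 5  8 12 10 93]
[ 0.45144557 -0.18608532  0.09052906] [ 0.4416547  -0.14001251  0.08664318] [-0.00979088  0.04607281 -0.00388588]
```

```bash
python3 -c "
from station import hand_in
print(hand_in())"
```

```text
the job is handed in; nothing more can be done
None
```

The job is handed in, at about 13 s on the robot clock; the hand-in gave no verdict.

**What I did:** I lifted the knob about 21 mm out of the middle notch and slid the keeper to the +y end notch, on the straight file's side. I lowered the knob there and released it. Then I drew the half-moon file straight up and set it on edge in the middle of the tray, lengthwise. I opened the gripper and backed it off to 0.19 m.

**Last checks:**
- **Half-moon file:** the pictures show it standing on its lower edge, centred and parallel to the tray. I set it down at (0.5595, 0.146), against a tray centre of (0.560, 0.146).
- **Knob:** the top and side views put it about 47 mm along the rail and about 4 mm lower than at the start. It cannot really be lower, so I take that as measuring noise and the knob as fully down. An earlier check from the side view alone had suggested about 3.6 mm too high. The gripper supported the fully-down reading: it reached its original grip height with almost no force on it.
- **Everything else:** the straight file, bottles and jar look unmoved in the pictures; I did not measure them at the end.

**Refused call:** one early move call was refused for missing keys, and nothing moved.

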